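# Turn the jar display so the red-lidded jar faces the phone

### The job

For the next shot of the live sale, gently push the turntable round (its spokes are there for a fingertip to push on) until the jar with the red lid stands squarely in front of the phone's lens, then let go and move clear. Either way round and any number of pushes will do, but only push: pinch nothing. Do not touch or lift any of the jars: all three must ride round upright in their places on the disc; leave the big jar and the bowl on the counter alone.

Things in the scene. Friction and masses are not known exactly. Their poses are not given: they have to be found in the camera images.
- stand: fixed white plinth 150 mm across, 26 mm high, under the turntable; a black foot bar (32 mm wide, 8 mm high) runs out along its +x to a phone on edge (blue back with black lens to the turntable, 155 mm wide along y, top 146 mm above the counter), lens 292 mm from the axis. Origin on the counter on the turning axis, z up, +x straight to the lens.
- rotor: turntable: wooden disc 210 mm across, from 30 to 44 mm above the counter, three spokes at its rim, 28 mm hub cap 56 mm high. Origin on the counter on the axis, z up. Spokes at +60, 180, -60 degrees in its frame; jars' places between them at 0, 120, -120 (any jar on any). Turns both ways without stops; about 1 N on a spoke turns it; stays where it is left.
- spoke0 (a point): centre of the 24 mm black ball ending the spoke at 60 degrees in the rotor's frame, 175 mm from the axis. The spoke is a level steel bar 12 mm thick, centre line 37 mm above the counter, bare from 105 to 163 mm from the axis: push here.
- spoke1 (a point): centre of the 24 mm black ball ending the spoke at 180 degrees in the rotor's frame, 175 mm from the axis. The spoke is a level steel bar 12 mm thick, centre line 37 mm above the counter, bare from 105 to 163 mm from the axis: push here.
- spoke2 (a point): centre of the 24 mm black ball ending the spoke at -60 degrees in the rotor's frame, 175 mm from the axis. The spoke is a level steel bar 12 mm thick, centre line 37 mm above the counter, bare from 105 to 163 mm from the axis: push here.
- jar_red: round filled jar with a white label band, 62 mm across the lid, 66 mm tall, 180 g or so, loose, standing upright on the wooden disc with its centre 70 mm from the turning axis; origin at the centre of its underside. Lid colour: red; this one must face the phone.
- jar_yellow: round filled jar with a white label band, 62 mm across the lid, 66 mm tall, 180 g or so, loose, standing upright on the wooden disc with its centre 70 mm from the turning axis; origin at the centre of its underside. Lid colour: yellow.
- jar_green: round filled jar with a white label band, 62 mm across the lid, 66 mm tall, 180 g or so, loose, standing upright on the wooden disc with its centre 70 mm from the turning axis; origin at the centre of its underside. Lid colour: green.
- big_jar: bystander: larger filled jar with a white label band and a brass-coloured lid, 82 mm across, 100 mm tall, loose on the counter; origin at the centre of its underside.
- bowl: bystander: white ceramic bowl, 100 mm across, 40 mm high, loose on the counter; origin at the centre of its underside.
Not all that is in view belongs to the job. There is more than one size of the jar_green; the one meant has the size given above. What is shaped like the jar_yellow but purple is not meant.

How it is judged (in metres and radians):
At the end, for the whole second after the job is handed in: Red-lidded jar within 12 mm sideways of the line from the turning axis to the lens (about 10 degrees), on the phone's side; turntable at rest; all three jars upright in their places on the disc (58 to 82 mm from the axis, 105 mm apart); big jar and bowl within 20 mm of their start (y of jar_red in the frame of stand between -0.012 and 0.012 m and x of jar_red in the frame of stand above 0.05 m and angular speed of rotor below 0.05 rad/s and horizontal distance between jar_red and stand between 0.058 and 0.082 m and angle between each of jar_red, jar_yellow, jar_green's own z axis and vertical below 0.1 rad and height (world z) of jar_red between 0.038 and 0.05 m and horizontal distance between jar_yellow and stand between 0.058 and 0.082 m and height (world z) of jar_yellow between 0.038 and 0.05 m and horizontal distance between jar_green and stand between 0.058 and 0.082 m and height (world z) of jar_green between 0.038 and 0.05 m and horizontal distance between jar_red and jar_yellow above 0.105 m and horizontal distance between each of jar_yellow, jar_red and jar_green above 0.105 m and distance of each of big_jar, bowl from where it was at the start of the episode below 0.02 m); the robot touches nothing.
It fails at once if the robot touches a jar on the turntable (over 1 N) (contact force between any of jar_red, jar_yellow, jar_green and the arm above 1 N or contact force between any of jar_red, jar_yellow, jar_green and the fingers above 1 N).
It fails at once if a jar on the turntable is lifted (10 mm) or tipped (height (world z) of any of jar_red, jar_yellow, jar_green above 0.054 m or angle between any of jar_red, jar_yellow, jar_green's own z axis and vertical above 0.3 rad).
It fails at once if the turntable is squeezed or pushed hard (over 25 N) (contact force between rotor and the fingers above 25 N).
It fails at once if the turntable is spun (over 2.5 rad/s) (angular speed of rotor above 2.5 rad/s).
It fails at once if the big jar or the bowl is shifted by 20 mm or lifted (distance of any of big_jar, bowl from where it was at the start of the episode above 0.02 m).
It also fails if it takes over 64 s, if anything falls off the work surface, if the arm or the gripper's body presses on something with over 40 N, if the wrist force passes 120 N, or if a joint passes its speed limit or range.

### The arm

A 7-joint arm with a two-finger parallel gripper is mounted at the origin on the work surface. World frame = base frame: x ahead of the robot, y to its left, z up, the work surface at z = 0. Lengths are in mm, angles in rad, forces in N, time in s.
With the tool pointing down it reaches from about 400 to 875 mm from the base axis. Payload 19.3 kg.
Tool frame: the origin (TCP) lies at the very end of the fingers, on their centre line; the grasp point (between the pads) lies 19 mm behind it (grip_point_offset is the z of the grasp point in the tool frame, in mm); z points along the fingers, y is the line along which they close (so a half turn about z gives the same grasp; the last joint's range is limited). The gripper opens to 85 mm and grips with 20 to 120 N. Pads are 22 mm wide; open, the fingers measure 114 mm over their backs; the gripper's body (76 mm by 85 mm) begins 54 mm behind the grasp point. The pads swing forward as they close: fully open they stand 13 mm farther back than shut.
Start: joints at [1.276, 0.521, -0.036, 1.599, 0.021, 1.021, -0.113], TCP at [139.292, -609.272, 231.291] pointing down, gripper open.
Joint ranges: [-2.91, 2.91], [-0.3, 2.13], [-1.5, 1.42], [0.17, 2.43], [-1.26, 4.41], [0.16, 1.93], [-2.52, 2.52]. Speed limits (rad/s): [1.89, 1.89, 2.39, 2.39, 3.01, 3.01, 3.01].

### API

Orientations are given as a 3x3 rotation matrix whose columns are the frame's x, y, z axes.
In Python, from workcell import movep, movel, goto_joints, open_gripper, clamp, wait, inverse_kinematics, read_state, camera, PlanningError, finish_job, grip_point_offset gives the robot as it stands. Calls block until the motion is done:
- movep(position, orientation): joint-space move of the TCP to a pose.
- movel(position, frame=None, max_speed=150, guard=None): straight line of the TCP; frame=None keeps the orientation; max_speed is the mean speed in mm/s. With guard (N) it stops when the force on the tool has changed by that much, and returns True; else False.
- goto_joints(angles): joint-space move.
- open_gripper() and clamp(): open the fingers fully, or close them until they stop; the grip force is fixed at half the most.
- wait(seconds).
- inverse_kinematics(position, orientation): joint angles nearest the present ones, or None.
- read_state(): the state.
- camera(name): name is "scene" or "top" or "wrist"; returns a dict with "image" (420x560x3 uint8, blue, green, red), "range_z" (420x560 float32, mm along the optical axis (not along the pixel's ray), 0 where there is no reading), "fx", "fy", "cx", "cy" (pixels), "dist_coeffs" ([k1, k2, p1, p2, k3] as OpenCV has them; the pictures are not rectified), "cam_to_world" (4x4, takes a point from camera to world coordinates). Camera axes: x right, y up, looking along -z (the intrinsics and any distortion apply to the point x, -y, -z); pixel columns grow to the right and rows downward; lengths in mm; the calibration is good to about 2 mm. A picture is of the moment at which its call begins.
A pose or a line that the arm cannot do raises PlanningError and nothing moves.
- finish_job(): hands the job in; it is judged then, once.
The state is a dict: "time": time; "qpos": joint angles; "qvel": joint speeds; "joint_efforts": joint torques, N m; "eef_pos": TCP position; "tool_rot": TCP orientation; "ft_force": force on the tool from outside, world axes, zero at the start; "torque": the same for the moment, N m; "finger_gap": finger opening in mm; "gripper_force": force on a finger pad.
Only numpy, scipy, OpenCV 4.12 (cv2) and the standard library are available. Lean on these libraries where they do the work, as an engineer would, in place of code of your own. Each camera call takes 0.05 s, during which the arm holds its last target. There are 200 camera calls.

## Working session

There is one attempt and no reset: what is moved stays moved. The work goes in short steps, each a Python script; the robot and the scene stay as the last script left them, time stands still between calls to the robot, and variables do not carry over. Pictures are saved under pics/ and viewed, at most 10 in all, crops included, and the job is handed in when it is done.

```bash
mkdir -p pics; ls; python3 - <<'E'
from workcell import *
import cv2,numpy as np
for n in("top","scene"):
    c=camera(n); cv2.imwrite(f"pics/{n}0.png",c["image"]); np.savez(f"{n}0.npz",**c)
    print(n,c["fx"],c["cx"],c["dist_coeffs"],np.round(c["cam_to_world"],3).tolist())
s=read_state();print(s["time"],s["eef_pos"],s["finger_gap"],np.round(s["tool_rot"],2).tolist(),grip_point_offset)
E
```

```text
pics
top 498.4750725474582 273.6320499570919 [-0.08718709  0.          0.          0.          0.        ] [[-0.01, 0.989, -0.149, 424.252], [-1.0, -0.009, 0.005, -39.11], [0.004, 0.149, 0.989, 1189.124], [0.0, 0.0, 0.0, 1.0]]
scene 435.59576805986114 278.4069234185778 [0.0170416 0.        0.        0.        0.       ] [[0.89, -0.274, 0.363, 930.889], [0.455, 0.556, -0.696, -677.489], [-0.011, 0.785, 0.62, 630.27], [0.0, 0.0, 0.0, 1.0]]
0.1 [ 139.20128405 -608.99678494  230.80366161] 85.49501780966669 [[0.97, 0.22, -0.0], [0.22, -0.97, 0.0], [-0.0, -0.0, -1.0]] -18.700000000000003
```

View pics/top0.png

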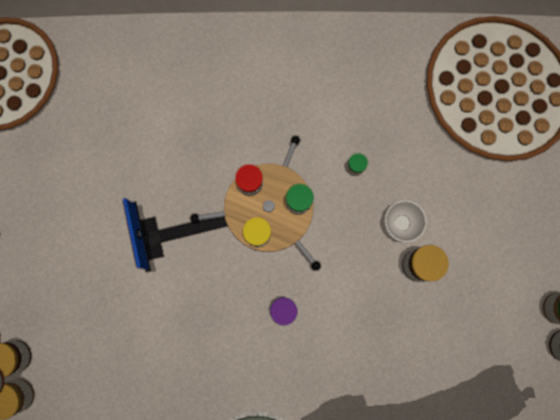

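View pics/scene0.png

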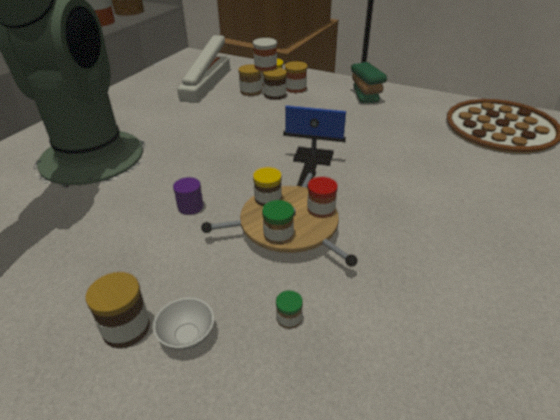

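The top view shows the hub at (268,206), with red (249,178), green (299,197) and yellow (257,231) around it. The spoke balls are at (295,140), (316,266) and (194,218), and the phone is at about (138,236). The small green and purple jars at (358,163) and (284,311) are distractors.

```bash
cat >h.py <<'E'
import numpy as np,cv2
def px2w(c,u,v,z):
    K=np.array([[c["fx"],0,c["cx"]],[0,c["fy"],c["cy"]],[0,0,1]],float)
    x,y=cv2.undistortPoints(np.array([[[u,v]]],float),K,c["dist_coeffs"])[0,0]
    T=c["cam_to_world"]; d=T[:3,:3]@[x,-y,-1]; o=T[:3,3]
    return o+d*(z-o[2])/d[2]
def blob(c,lo,hi,box):
    h=cv2.cvtColor(c["image"],cv2.COLOR_BGR2HSV); m=cv2.inRange(h,lo,hi)
    k=np.zeros_like(m); k[box[1]:box[3],box[0]:box[2]]=255; m&=k
    n,l,s,ce=cv2.connectedComponentsWithStats(m); i=1+np.argmax(s[1:,4]); return ce[i],s[i]
R=(200,120,340,290)
COL=dict(red=((0,150,60),(8,255,255)),green=((50,120,40),(85,255,255)),yellow=((22,150,80),(32,255,255)))
def lids(c):
    o={}
    for k,(lo,hi) in COL.items():
        ce,s=blob(c,lo,hi,R); o[k]=px2w(c,*ce,109); o[k+'_w']=s[2:5]
    return o
E
python3 - <<'E'
from h import *
c=dict(np.load("top0.npz"))
np.set_printoptions(precision=1,suppress=True)
L=lids(c)
for k in L: print(k,L[k])
ctr=np.mean([L[k] for k in COL],0)[:2];print("ctr",ctr)
for k in COL: d=L[k][:2]-ctr;print(k,np.hypot(*d),np.degrees(np.arctan2(d[1],d[0])))
print("hub",px2w(c,268,206,56))
for box in((285,130,305,150),(305,256,327,276),(184,208,204,228)):
    ce,s=blob(c,(0,0,0),(180,255,45),box); p=px2w(c,*ce,40); d=p[:2]-ctr
    print("ball",ce,s,p,np.hypot(*d),np.degrees(np.arctan2(d[1],d[0])))
ce,s=blob(c,(105,120,30),(130,255,255),(110,185,165,285)); print("phone",ce,s)
m=cv2.inRange(cv2.cvtColor(c["image"],cv2.COLOR_BGR2HSV),(105,120,30),(130,255,255))[185:285,110:165]
v,u=np.nonzero(m); z=c["range_z"]
P=[]
for a,b in zip(u+110,v+185):
    r=px2w(c,a,b,0); T=c["cam_to_world"]; q=px2w(c,a,b,0); o=T[:3,3]
    cz=-(np.linalg.inv(T)@np.append(q,1))[2]; P.append(o+(q-o)*z[b,a]/cz)
P=np.array(P); P=P[(P[:,2]>50)&(P[:,2]<155)]; print(len(P),P.mean(0),P.min(0),P.max(0))
w,V=np.linalg.eigh(np.cov(P[:,:2].T)); print(w,V)
n=V[:,0]; n=n*np.sign(n@(P.mean(0)[:2]-ctr)); print("normal deg",np.degrees(np.arctan2(n[1],n[0])),"dist",n@(P.mean(0)[:2]-ctr),"lat",V[:,1]@P[:,:2].T.max(1)-0)
d=P.mean(0)[:2]-ctr;print("dir deg",np.degrees(np.arctan2(d[1],d[0])))
for nme,(u,v,z) in dict(big=(430,263,100),bowl=(405,221,40),smallgreen=(358,163,40),purple=(284,311,66),foot=(150,237,8)).items(): print(nme,px2w(c,u,v,z))
E
```

```text
red [671.9   9.4 109. ]
red_w [ 28  27 583]
green [ 627.2 -101.7  109. ]
green_w [ 27  27 546]
yellow [553.4  -7.2 109. ]
yellow_w [ 28  29 632]
ctr [617.5 -33.2]
red 69.06305182311698 38.037651925999434
green 69.22868466409601 -81.93839682442947
yellow 69.17104782309985 157.930825687827
hub [617.3 -32.6  56. ]
ball [295.1 139.7] [291 137   8   7  41] [780.3 -98.6  40. ] 175.42527165907666 -21.883091843596173
ball [315.5 265.4] [312 262   8   8  51] [ 480.4 -140.6   40. ] 174.16297105888495 -141.93691079083013
ball [194.7 222.5] [184 214  20  14 166] [582.7 138.6  40. ] 175.244493781207 101.47637962397879
phone [135.6 234.7] [124 199  25  71 756]
755 [546.1 254.6 120.6] [473.4 235.7  66. ] [622.7 275.5 149.8]
[   4.5 1943.2] [[ 0.2 -1. ]
 [-1.  -0.2]]
normal deg 103.55566335083535 dist 296.5047735253783 lat -669.9707033230094
dir deg 103.93995260373701
big [ 479.5 -388.4  100. ]
bowl [ 581.6 -353.3   40. ]
smallgreen [ 721.9 -247.4   40. ]
purple [378.8 -66.2  66. ]
foot [553.  250.6   8. ]
```

The geometry is consistent: jars at radius 69 mm, balls at 175 mm, and the lens direction at about 103.7°. Red is at 38.0°, so it needs +65.7° counter-clockwise. I'll push the spoke at −21.9° from its clockwise side.

```bash
cat >>h.py <<'E'
C=np.array([617.4,-33.0]); RAD=142
def pose(th,off,z,sg):
    "finger at RAD along spoke direction th (deg), off mm tangentially (+ = ccw)"
    t=np.radians(th); r=np.array([np.cos(t),np.sin(t),0]); q=np.array([-r[1],r[0],0])
    p=np.append(C,z)+RAD*r+off*q; x=sg*q; zz=np.array([0,0,-1.])
    return p,np.column_stack([x,np.cross(zz,x),zz])
E
python3 - <<'E'
from h import *; from workcell import *
np.set_printoptions(precision=2,suppress=True)
for sg in(1,-1):
    for th,z in((-22,180),(-22,28),(0,28),(20,28),(44,28)):
        p,R=pose(th,-17 if z<50 else -45,z,sg); print(sg,th,p,inverse_kinematics(p,R))
E
```

```text
1 -22 [ 732.2  -127.92  180.  ] [ 0.35  0.8  -0.49  1.26  0.38  1.16 -0.54]
1 -22 [ 742.69 -101.96   28.  ] [ 0.3   0.98 -0.45  1.32  0.46  0.94 -0.63]
1 0 [759.4 -50.   28. ] [ 0.27  1.01 -0.54  1.28  0.55  1.   -0.36]
1 20 [756.65  -0.41  28.  ] [ 0.24  1.02 -0.62  1.29  0.62  1.02 -0.12]
1 44 [731.36  53.41  28.  ] [ 0.23  1.02 -0.7   1.37  0.7   1.01  0.15]
-1 -22 [ 732.2  -127.92  180.  ] [ 0.66  1.07 -1.28  1.24  1.    1.49  2.28]
-1 -22 [ 742.69 -101.96   28.  ] [ 0.63  1.29 -1.28  1.3   1.21  1.38  2.17]
-1 0 [759.4 -50.   28. ] [-0.45  1.2   0.95  1.33 -1.    1.11 -2.52]
-1 20 [756.65  -0.41  28.  ] [-0.33  1.02  0.48  1.33 -0.52  0.91 -2.52]
-1 44 [731.36  53.41  28.  ] [-0.2   0.92  0.08  1.4  -0.08  0.82 -2.47]
```

```bash
python3 - <<'E'
from h import *; from workcell import *
np.set_printoptions(precision=1,suppress=True)
clamp()
movep(*pose(-22,-45,200,1))
p,R=pose(-22,-45,28,1)
print("guard",movel(p,guard=8,max_speed=120)); print(read_state()["eef_pos"])
movel(pose(-22,-22,28,1)[0],R,max_speed=60)
f0=read_state()["ft_force"]
for th in np.linspace(-22,39,8)[1:]:
    p,R=pose(th,-18,28,1); movel(p,R,max_speed=45); print(th,read_state()["ft_force"]-f0)
p,R=pose(39,-45,28,1); movel(p,R,max_speed=60)
p[2]=200; movel(p)
s=read_state();print(s["time"],s["finger_gap"])
c=camera("top"); cv2.imwrite("pics/top1.png",c["image"]); np.savez("top1.npz",**c)
L=lids(c)
for k in COL: d=L[k][:2]-C;print(k,L[k+'_w'],np.hypot(*d),np.degrees(np.arctan2(d[1],d[0])))
E
```

```text
guard False
[ 732.6 -128.    28.8]
-13.285714285714286 [ 0.2  0.2 -0.8]
-4.571428571428573 [-0.3 -0.5 -0.1]
4.142857142857139 [-0.2 -0.2  0.8]
12.857142857142854 [ 0.1 -0.3  0.4]
21.57142857142857 [ 0.4  0.4 -0.6]
30.285714285714278 [ 0.2 -0.2 -0.5]
39.0 [ 1.1 -0.1 -0.3]
12.1083 -0.02348314905689585Traceback (most recent call last):
  File "<stdin>", line 15, in <module>
  File "h.py", line 16, in lids
    ce,s=blob(c,lo,hi,R); o[k]=px2w(c,*ce,109); o[k+'_w']=s[2:5]
         ~~~~^^^^^^^^^^^
  File "h.py", line 10, in blob
    n,l,s,ce=cv2.connectedComponentsWithStats(m); i=1+np.argmax(s[1:,4]); return ce[i],s[i]
                                                      ~~~~~~~~~^^^^^^^^^
    return _wrapfunc(a, 'argmax', axis=axis, out=out, **kwds)
    return bound(*args, **kwds)
ValueError: attempt to get argmax of an empty sequence
```

View pics/top1.png

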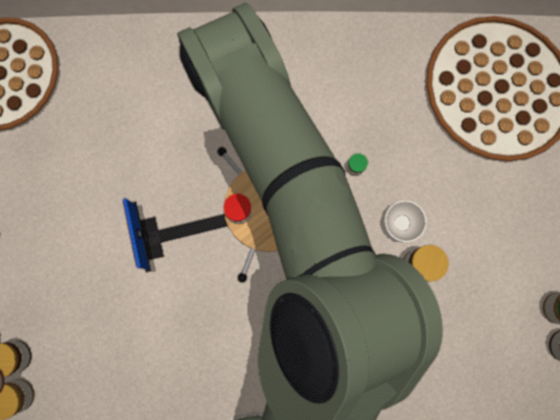

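The arm hides part of the disc, but red is visible at (237,207) and two balls at (222,151) and (242,278). The foot bar runs left to the phone.

```bash
python3 - <<'E'
from h import *
c=dict(np.load("top1.npz"))
ce,s=blob(c,*COL["red"],R); d=px2w(c,*ce,109)[:2]-C; print("red",s,np.hypot(*d),np.degrees(np.arctan2(d[1],d[0])))
for b in((212,141,232,161),(232,268,252,288)):
    ce,s=blob(c,(0,0,0),(180,255,45),b); d=px2w(c,*ce,40)[:2]-C; print(s,np.hypot(*d),np.degrees(np.arctan2(d[1],d[0])))
E
```

```text
red [224 193  27  28 597] 69.49686295515795 98.62079315788701
[218 148   8   7  43] 175.86723983578224 38.97111147914922
[239 274   7   8  43] 173.7995581784869 159.17730364634735
```

```bash
python3 - <<'E'
from h import *; from workcell import *
p,R=pose(39,-45,28,1); movel(p,R,max_speed=120)
p,R=pose(39,-22,28,1); movel(p,R,max_speed=60)
p,R=pose(43.8,-18,28,1); movel(p,R,max_speed=25)
p,R=pose(43.8,-45,28,1); movel(p,R,max_speed=60)
p[2]=230; movel(p)
q=read_state()["qpos"]
goto_joints([1.276, 0.521, -0.036, 1.599, 0.021, 1.021, -0.113])
print(read_state()["time"])
c=camera("top"); cv2.imwrite("pics/top2.png",c["image"])
L=lids(c)
for k in COL: d=L[k][:2]-C;print(k,L[k+'_w'],np.hypot(*d),np.degrees(np.arctan2(d[1],d[0])))
E
```

```text
20.275
red [ 28  28 608] 69.62098654567671 103.510867121636
green [ 26  26 538] 69.06415915317976 -16.151301296578083
yellow [ 29  29 630] 69.25826022413156 -135.82099734067975
```

View pics/top2.png

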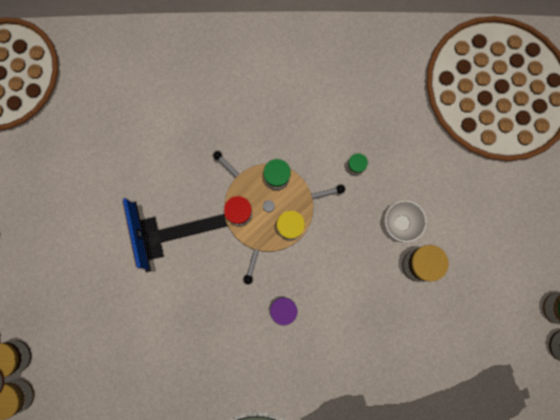

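Red at (238,210) now lines up with the foot bar and phone, at 103.5–103.9° against a target of 103.7°. All jars are in place and the arm is clear.

```bash
python3 -c "
from workcell import *
print(finish_job())"
```

```text
the job is handed in; nothing more can be done
None
```

The red-lidded jar now faces the phone's lens, about 0.2° off by the last top-camera picture; all three jars are in their places, the arm is clear, and the job is handed in at about 20 s (no verdict was returned).

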